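# Check both sprung corners of a mirror mount against their marks

## Task

Check the springs of the mirror mount: with the fingertips, gently press its left corner straight down until the left pointer is level with the wedge-shaped index on its scale, hold it there for a moment, and release it so that it springs back; then do the same with the right corner and its own index. Do not push a pointer well past its index, do not touch the mirror glass or shift the indexes, and leave the small things standing round the mount where they are. Left and right are as seen from the robot; finish with both corners released.

Things in the scene. Friction and masses are not known exactly. Their poses are not given: they have to be found in the camera images.
- mount: Mirror mount, bolted down: grey steel base with a 330 mm crossbar; above it a square aluminium plate (139 mm, corner towards the robot, turned up to 0.7 rad anticlockwise, top at z = 95 mm), a mirror in a 66 mm black ring in its middle. Pivot under the far corner, springs under left and right. Origin: centre of underside; x away from robot, y left. Pads at y = +-78 mm, pivot at x = 78 mm, scales at y = +-141 mm.
- left_pad (a point): Centre of the top of the left corner's round black pad, 24 mm across, 8 mm high: the place to press; it stands at z = 103 mm at rest. Pressing straight down here turns only left_tilt. The corner starts to give at about 3 N and needs about 7 N at the lowest index setting. The pad goes down 3 mm for every 4 mm that the left pointer's tip goes down.
- right_pad (a point): Centre of the top of the right corner's round black pad, 24 mm across, 8 mm high: the place to press; it stands at z = 103 mm at rest. Pressing straight down here turns only right_tilt. The corner starts to give at about 3 N and needs about 7 N at the lowest index setting. The pad goes down 3 mm for every 4 mm that the right pointer's tip goes down.
- left_pointer (a point): Tip of the dark needle pointer that sticks out sideways from the plate's left corner, 52 mm outboard of the pad's centre; z = 90 mm at rest. It sinks in front of a white upright scale plate with short black ticks 5 mm apart (scale plate 44 mm wide, its top at z = 118 mm).
- right_pointer (a point): Tip of the dark needle pointer that sticks out sideways from the plate's right corner, 52 mm outboard of the pad's centre; z = 90 mm at rest. It sinks in front of a white upright scale plate with short black ticks 5 mm apart (scale plate 44 mm wide, its top at z = 118 mm).
- left_index (a point): Point of the black wedge-shaped index on the left scale plate, aimed inward at the pointer, 3 mm outboard of its tip. Set anew each time 14 to 28 mm below the pointer's rest height (left and right differ); it shifts up or down if pushed; its z axis is up. The mark is reached when pointer tip and index point are at the same height.
- right_index (a point): Point of the black wedge-shaped index on the right scale plate, aimed inward at the pointer, 3 mm outboard of its tip. Set anew each time 14 to 28 mm below the pointer's rest height (left and right differ); it shifts up or down if pushed; its z axis is up. The mark is reached when pointer tip and index point are at the same height.
- left_tilt (a joint): Tilt of the plate at its left corner about the line through the pivot and the right corner, rad: 0 at rest against its stop (spring-loaded), grows as the left corner goes down (about 0.11 m of pad travel and 0.147 m of pointer travel per rad), end stop at 0.28. Springs back by itself when released.
- right_tilt (a joint): Tilt of the plate at its right corner about the line through the pivot and the left corner, rad: 0 at rest against its stop (spring-loaded), grows as the right corner goes down (about 0.11 m of pad travel and 0.147 m of pointer travel per rad), end stop at 0.28. Springs back by itself when released.
- mirror: Round mirror glass, 54 mm across, 3 mm thick, in the middle of the plate, its top at z = 104 mm at rest; not to be touched. Origin: centre of its underside.
- vial_back: Small glass vial with blue cap, 23 mm across, 44 mm high, loose, behind the left arm of the mount. Origin: centre of its underside.
- vial_front: A like vial, 23 mm across, 44 mm high, loose, in front of the left arm of the mount. Origin: centre of its underside.
- stopper: Brown rubber stopper, 28 mm across, 24 mm high, loose, in front of the right arm of the mount. Origin: centre of its underside.
- small_beaker: Small glass beaker, 50 mm across, 57 mm high, loose, behind the right arm of the mount. Origin: centre of its underside.

How it is judged:
By the outcome, as a careful person would: the job done as asked, in the order asked, and still so for the second after the job is handed in, with the robot touching nothing.
It also fails if it takes over 45 s, if anything falls off the work surface, if the arm or the gripper's body presses on something with over 40 N, if the wrist force passes 120 N, or if a joint passes its speed limit or range.

## Robot

A 6-joint arm with a two-finger parallel gripper is mounted at the origin on a cart in front of the work surface, level with it; the furniture and walls round the work are solid. World frame = base frame: x ahead of the robot, y to its left, z up, the work surface at z = 0. Lengths are in m, angles in rad, forces in N, time in s.
With the tool pointing down it reaches from about 0.375 to 0.9 m from the base axis. Payload 3.1 kg.
Tool frame: the origin (TCP) lies at the very end of the fingers, on their centre line; the grasp point (between the pads) lies 19 mm behind it; z points along the fingers, y is the direction in which the jaws open and shut (so a half turn about z gives the same grasp; the last joint's range is limited). The gripper opens to 87 mm and grips with 3 to 60 N. Pads are 19 mm wide; open, the fingers measure 117 mm over their backs; the gripper's body (75 mm by 190 mm) begins 51 mm behind the grasp point.
Start: joints at [0.958, 0.527, 1.433, -0, 1.181, -0.178], TCP at [0.263, 0.567, 0.223] pointing down, gripper open.
Joint ranges: [-3.08, 3.08], [-0.75, 2.2], [0.22, 2.44], [-1.43, 4.57], [0, 2.65], [-2.85, 2.85]. Speed limits (rad/s): [2.79, 2.79, 3.14, 3.14, 3.14, 3.14].

## Interface

Orientations are given as a unit quaternion [x, y, z, w].
In Python, from rig import robot, optics gives the robot as it stands.
- The arm moves only by the shell command python3 -m inch 'ROWS' [FORCE]. ROWS is JSON, a list of rows, each an object of numbers: "ax", "ay", "az": the turn, a rotation vector about the tool's x, y, z in rad; "dx", "dy", "dz": the shift along the tool's x, y, z in mm; "gripper": the opening in per cent of the stroke, from 0 (shut) to 100 (fully open). In form: [{"ax": .., "ay": .., "az": .., "dx": .., "dy": .., "dz": .., "gripper": ..}, ...]. A call has 1 to 8 rows; each row shifts and turns the commanded pose from where the row before left it, along the tool's axes as they then stand; what a row does not reach is not made up. A row lasts 1/10 s, in which the tool goes at most 50 mm and 8.59 degrees, less where a joint would pass 70% of its speed; a pose out of reach is approached as far as the arm can. A call with a gripper value outside its range is refused whole. The fingers move at their own pace and stop on an object; FORCE is the grip in N (left out, the last holds). Time passes only in rows, so rows that do not move let the fingers close. It gives the time, the measured TCP pose, the force and the opening at its end, in the units of the state.
- robot.get_obs(): the state, without advancing time (a new reading comes with each control period).
- optics.camera(name): name is "scene" or "top"; returns a dict with "img" (420x560x3 uint8, red, green, blue), "depth" (420x560 float32, m along the optical axis (not along the pixel's ray), 0 where there is no reading), "camera_matrix" (3x3 intrinsics, pixels), "k1" (the pictures are not rectified: a ray, as slopes to the right and down, at radius r is drawn at 1 + k1 r^2 times it, then the intrinsics apply), "position" and "attitude" of the camera in the world. Camera axes: x right, y up, looking along -z (the intrinsics and any distortion apply to the point x, -y, -z); pixel columns grow to the right and rows downward; lengths in m; the calibration is good to about 2 mm. A picture is of the moment at which its call begins.
- robot.hand_in(): hands the job in, once; it reports no verdict.
The state is a dict: "time": time; "q": joint angles; "joint_velocities": joint speeds; "joint_torque": joint torques, N m; "position": TCP position; "tool_rot": TCP orientation; "ft_force": force on the tool from outside, world axes, zero at the start; "moment": the same for the moment, N m; "grip_width": finger opening in m.
Only numpy, scipy, OpenCV 4.12 (cv2) and the standard library are available. Lean on these libraries where they do the work, as an engineer would, in place of code of your own. Each camera call takes 0.05 s, during which the arm holds its last target.

## Working session

There is one attempt and no reset: what is moved stays moved. The work goes in short steps, Python scripts to look and compute and a shell command to move; the robot and the scene stay as the last step left them, time stands still between calls to the robot, and variables do not carry over. Pictures are saved under pics/ and viewed, and the job is handed in when it is done.

```bash
ls; mkdir -p pics; python3 - <<'E'
from rig import robot, optics
import cv2,numpy as np
print(robot.get_obs())
for n in ("scene","top"):
    c=optics.camera(n); cv2.imwrite(f"pics/{n}0.png",c["img"][:,:,::-1]); np.savez(f"/tmp/{n}0.npz",**c)
    print(n,c["camera_matrix"],c["k1"],c["position"],c["attitude"])
E
```

```text
pics
{'time': 0.0, 'q': array([ 9.57496267e-01,  5.28454910e-01,  1.43392020e+00, -4.64727272e-06,
        1.18139588e+00, -1.78486580e-01]), 'joint_velocities': array([-1.08485986e-03, -1.76505952e-03,  8.77798818e-04,  2.41866660e-03,
        1.08553579e-03,  3.02549876e-05]), 'joint_torque': array([ 2.32001012e-04, -4.40048397e+01, -1.76591510e+01,  6.33572834e-02,
        5.82925498e-02, -1.47778765e-04]), 'position': array([0.26280798, 0.56624069, 0.22157287]), 'tool_rot': array([ 2.15697145e-01,  9.76459705e-01, -1.00575040e-03, -4.18035406e-04]), 'ft_force': array([ 0.50334861, -0.35027578,  0.05238956]), 'moment': array([-0.0197534 , -0.02047419, -0.01382028]), 'grip_width': 0.08722660750048354}
scene [[467.07671529   0.         275.777265  ]
 [  0.         467.07671529 212.48578984]
 [  0.           0.           1.        ]] -0.058387824005013966 [ 0.09464747 -0.5359291   0.67742082] [ 0.37619268 -0.16219684 -0.33641848  0.84793505]
top [[531.64938595   0.         268.96396532]
 [  0.         531.64938595 211.81120276]
 [  0.           0.           1.        ]] -0.13118480636332905 [ 0.41542789 -0.05665678  1.08395175] [-0.05023138  0.05008637  0.70630976 -0.70433989]
```

View pics/scene0.png

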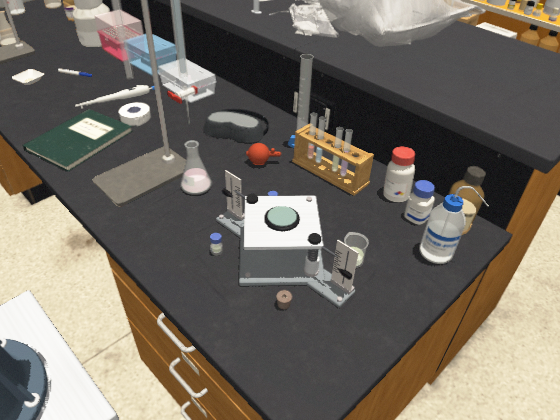

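View pics/top0.png

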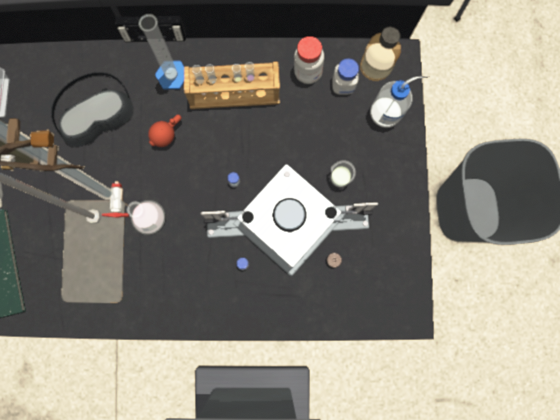

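```bash
cat > h.py <<'E'
import numpy as np,cv2
from scipy.spatial.transform import Rotation as R
def ray(c,u,v):
    K=c["camera_matrix"];k=float(c["k1"])
    p=cv2.undistortPoints(np.array([[[u,v]]],float),K,np.array([k,0,0,0,0.]))[0,0]
    d=R.from_quat(c["attitude"]).apply([p[0],-p[1],-1]); return np.array(c["position"]),d
def onz(c,u,v,z):
    o,d=ray(c,u,v); return o+d*(z-o[2])/d[2]
def proj(c,P):
    x=R.from_quat(c["attitude"]).inv().apply(np.atleast_2d(P)-c["position"])
    s=np.c_[x[:,0]/-x[:,2],-x[:,1]/-x[:,2]]; r2=(s**2).sum(1,keepdims=True)
    s=s*(1+float(c["k1"])*r2); K=c["camera_matrix"]
    return s*[K[0,0],K[1,1]]+[K[0,2],K[1,2]]
def load(n): return dict(np.load(f"/tmp/{n}.npz"))
def crop(img,x0,y0,w,h,f,name):
    cv2.imwrite(name,cv2.resize(img[y0:y0+h,x0:x0+w,::-1],None,fx=f,fy=f,interpolation=cv2.INTER_CUBIC))
E
python3 - <<'E'
from h import *
s=load("scene0");t=load("top0")
crop(s["img"],205,165,75,75,8,"pics/sl.png")
crop(s["img"],295,225,75,75,8,"pics/sr.png")
crop(t["img"],195,160,190,120,4,"pics/tt.png")
E
```

```text
(no output)
```

View pics/sl.png

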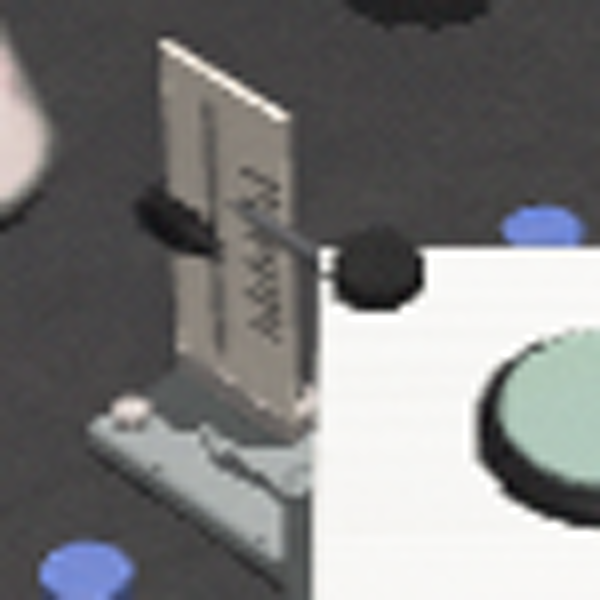

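View pics/sr.png

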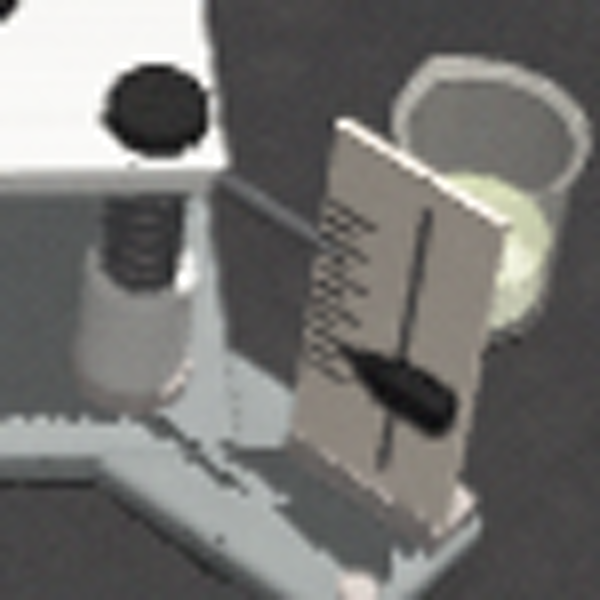

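View pics/tt.png

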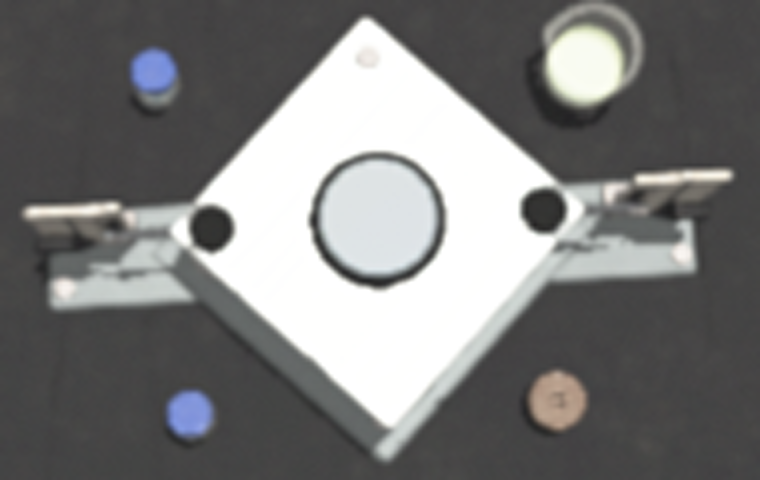

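```bash
python3 - <<'E'
from h import *
s=load("scene0");t=load("top0")
def pads(c,guess):
    im=c["img"].astype(int).max(2); m=(im<70).astype(np.uint8); out=[]
    for (u,v) in guess:
        w=np.zeros_like(m);w[v-9:v+10,u-9:u+10]=m[v-9:v+10,u-9:u+10]
        n,l,st,ce=cv2.connectedComponentsWithStats(w); i=l[v,u]; out.append((ce[i],st[i]))
    return out
P=[]
for n,c,g in(("top",t,[(248,217),(331,212)]),("scene",s,[(252,199),(315,239)])):
    for (ce,st) in pads(c,g):
        p=onz(c,*ce,.101); print(n,ce.round(2),st,p.round(4)); P.append(p)
for n,a,b in(("top",P[0],P[1]),("scene",P[2],P[3])):
    m=(a+b)/2; yv=(a-b)/np.linalg.norm(a-b); xv=np.array([yv[1],-yv[0],0]); print(n,np.linalg.norm(a-b),"centre",m,"yaw",np.arctan2(-yv[0],yv[1]))
    c=s
    for nm,sg in(("L",1),("R",-1)):
        tip=m+sg*yv*.130; ix=m+sg*yv*.133
        tip[2]=.09
        print(nm,"tip",proj(c,tip),[ (z,proj(c,np.r_[ix[:2],z/1000])[0].round(2).tolist()) for z in (90,76,62)])
E
```

```text
top [247.39 216.65] [243 212  10  10  72] [ 0.5469 -0.0164  0.101 ]
top [330.49 212.22] [326 208  10  10  77] [ 0.5548 -0.1717  0.101 ]
scene [251.97 197.84] [247 192  11  12 101] [ 0.5485 -0.0156  0.101 ]
scene [314.34 238.33] [308 233  13  11 108] [ 0.5556 -0.172   0.101 ]
top 0.15557790826199525 centre [ 0.55088798 -0.09406063  0.101     ] yaw 0.05087974276345774
L tip [[233.3015835  190.77141388]] [(90, [232.28, 190.1]), (76, [232.55, 195.51]), (62, [232.82, 200.82])]
R tip [[336.85051647 258.08402038]] [(90, [338.24, 258.99]), (76, [337.33, 264.48]), (62, [336.45, 269.85])]
scene 0.15650348524436547 centre [ 0.55204771 -0.0937901   0.101     ] yaw 0.04565218109182316
L tip [[233.91204993 190.30968654]] [(90, [232.89, 189.64]), (76, [233.16, 195.05]), (62, [233.43, 200.35])]
R tip [[336.927846   257.86880063]] [(90, [338.31, 258.77]), (76, [337.4, 264.27]), (62, [336.52, 269.64])]
```

```bash
python3 - <<'E'
from h import *
for n in("scene0","top0"):
    c=load(n); D=c["depth"]; v,u=np.mgrid[:420,:560]
    K=c["camera_matrix"]
    p=cv2.undistortPoints(np.c_[u.ravel(),v.ravel()].astype(float)[:,None],K,np.array([float(c["k1"]),0,0,0,0]))[:,0]
    d=D.ravel()[:,None]*np.c_[p[:,0],-p[:,1],-np.ones(len(p))]
    W=R.from_quat(c["attitude"]).apply(d)+c["position"]; W=W[D.ravel()>0]
    m=(W[:,2]>.125)&(W[:,0]>.0)&(W[:,0]<.75)&(abs(W[:,1])<.8)
    H={}
    for x,y,z in W[m]:
        k=(round(int(x/.05)*.05,2),round(float(np.floor(y/.05)*.05),2)); H[k]=max(H.get(k,0),round(float(z),2))
    print(n); 
    for k in sorted(H): print(k,H[k],end="; ")
    print()
E
```

```text
scene0
(0.5, 0.15) 0.33; (0.5, 0.2) 0.25; (0.5, 0.4) 0.21; (0.55, 0.15) 0.42; (0.55, 0.2) 0.42; (0.55, 0.25) 0.39; (0.55, 0.3) 0.39; (0.55, 0.4) 0.37; 
top0
(0.5, 0.1) 0.65; (0.5, 0.15) 0.64; (0.5, 0.2) 0.56; (0.55, 0.1) 0.64; (0.55, 0.15) 0.64; (0.55, 0.2) 0.59; (0.55, 0.25) 0.42; (0.55, 0.3) 0.41; (0.55, 0.4) 0.19;
```

```bash
python3 - <<'E'
from h import *
for n in("scene0","top0"):
    c=load(n); D=c["depth"]; v,u=np.mgrid[:420,:560]
    K=c["camera_matrix"]
    p=cv2.undistortPoints(np.c_[u.ravel(),v.ravel()].astype(float)[:,None],K,np.array([float(c["k1"]),0,0,0,0]))[:,0]
    d=D.ravel()[:,None]*np.c_[p[:,0],-p[:,1],-np.ones(len(p))]
    W=R.from_quat(c["attitude"]).apply(d)+c["position"]; ok=D.ravel()>0
    for lo,hi in((.1,.2),(.2,.3),(.3,.45),(.45,.8)):
        m=ok&(W[:,2]>lo)&(W[:,2]<hi)&(W[:,0]>.2)&(W[:,0]<.68)&(W[:,1]>.03)&(W[:,1]<.5)
        i=np.where(m)[0]; i=i[np.argsort(W[i,1])]
        print(n,lo,hi,len(i),"ymin pts",[(W[j].round(2).tolist(),u.ravel()[j],v.ravel()[j]) for j in i[:4]],"xmin",[W[j].round(2).tolist() for j in i[np.argsort(W[i,0])][:3]])
E
```

```text
scene0 0.1 0.2 547 ymin pts [([0.56, 0.03, 0.1], np.int64(239), np.int64(184)), ([0.55, 0.03, 0.11], np.int64(238), np.int64(183)), ([0.55, 0.03, 0.11], np.int64(238), np.int64(180)), ([0.55, 0.03, 0.11], np.int64(238), np.int64(182))] xmin [[0.55, 0.19, 0.12], [0.55, 0.2, 0.12], [0.55, 0.19, 0.12]]
scene0 0.2 0.3 1162 ymin pts [([0.53, 0.17, 0.24], np.int64(182), np.int64(102)), ([0.53, 0.17, 0.24], np.int64(180), np.int64(100)), ([0.53, 0.17, 0.24], np.int64(180), np.int64(101)), ([0.53, 0.17, 0.24], np.int64(181), np.int64(102))] xmin [[0.53, 0.19, 0.24], [0.53, 0.19, 0.24], [0.53, 0.19, 0.24]]
scene0 0.3 0.45 1200 ymin pts [([0.56, 0.18, 0.4], np.int64(180), np.int64(13)), ([0.56, 0.18, 0.41], np.int64(180), np.int64(8)), ([0.56, 0.18, 0.36], np.int64(182), np.int64(36)), ([0.56, 0.18, 0.33], np.int64(183), np.int64(51))] xmin [[0.55, 0.19, 0.32], [0.55, 0.19, 0.33], [0.55, 0.19, 0.35]]
scene0 0.45 0.8 0 ymin pts [] xmin []
top0 0.1 0.2 352 ymin pts [([0.55, 0.03, 0.11], np.int64(222), np.int64(213)), ([0.56, 0.03, 0.12], np.int64(221), np.int64(211)), ([0.55, 0.03, 0.12], np.int
[... 340 characters left out ...]
0.24], np.int64(128), np.int64(214))] xmin [[0.53, 0.19, 0.25], [0.53, 0.19, 0.23], [0.53, 0.2, 0.24]]
top0 0.3 0.45 858 ymin pts [([0.56, 0.18, 0.41], np.int64(85), np.int64(176)), ([0.56, 0.18, 0.41], np.int64(87), np.int64(177)), ([0.56, 0.18, 0.32], np.int64(106), np.int64(190)), ([0.56, 0.18, 0.32], np.int64(107), np.int64(190))] xmin [[0.55, 0.19, 0.33], [0.55, 0.19, 0.35], [0.55, 0.19, 0.37]]
top0 0.45 0.8 2638 ymin pts [([0.55, 0.14, 0.64], np.int64(49), np.int64(133)), ([0.55, 0.14, 0.64], np.int64(48), np.int64(135)), ([0.55, 0.14, 0.64], np.int64(48), np.int64(134)), ([0.55, 0.14, 0.64], np.int64(48), np.int64(137))] xmin [[0.54, 0.19, 0.62], [0.54, 0.2, 0.61], [0.54, 0.22, 0.56]]
```

```bash
python3 -m inch '[{"az":-0.12,"gripper":0},{"az":-0.12,"gripper":0},{"az":-0.12,"gripper":0},{"az":-0.13,"gripper":0},{"gripper":0},{"gripper":0}]' 20; python3 -c "
from rig import robot
from scipy.spatial.transform import Rotation as R
o=robot.get_obs();print(o['ft_force'],o['grip_width']);print(R.from_quat(o['tool_rot']).as_matrix().round(3))"
```

```text
[ 0.21646058 -0.33474579 -0.25093149] 0.08681418704412823
[[-0.907  0.421 -0.001]
 [ 0.421  0.907 -0.002]
 [ 0.    -0.002 -1.   ]]invalid input
```

```bash
python3 -m inch '[{"ax":0,"ay":0,"az":-0.12,"dx":0,"dy":0,"dz":0,"gripper":0},{"ax":0,"ay":0,"az":-0.12,"dx":0,"dy":0,"dz":0,"gripper":0},{"ax":0,"ay":0,"az":-0.12,"dx":0,"dy":0,"dz":0,"gripper":0},{"ax":0,"ay":0,"az":-0.13,"dx":0,"dy":0,"dz":0,"gripper":0},{"ax":0,"ay":0,"az":0,"dx":0,"dy":0,"dz":0,"gripper":0}]' 20; python3 -c "
from rig import robot
from scipy.spatial.transform import Rotation as R
o=robot.get_obs();print(o['ft_force'],o['grip_width']);print(R.from_quat(o['tool_rot']).as_matrix().round(3))"
```

```text
time: 0.6
position: [0.263, 0.5665, 0.222]
tool_rot: [-0.028, 1.0, -0.001, -0.0]
ft_force: [0.8, -0.9, 0.1]
grip_width: 0.0552
[ 0.76628946 -0.88002921  0.10679892] 0.055208157652704246
[[-0.998 -0.055 -0.001]
 [-0.055  0.998 -0.001]
 [ 0.001 -0.001 -1.   ]]
```

```bash
python3 -m inch '[{"ax":0,"ay":0,"az":0,"dx":1,"dy":-43,"dz":0,"gripper":0},{"ax":0,"ay":0,"az":0,"dx":1,"dy":-43,"dz":0,"gripper":0},{"ax":0,"ay":0,"az":0,"dx":1,"dy":-43,"dz":0,"gripper":0},{"ax":0,"ay":0,"az":0,"dx":1,"dy":-43,"dz":0,"gripper":0},{"ax":0,"ay":0,"az":0,"dx":1,"dy":-43,"dz":0,"gripper":0}]'
python3 -m inch '[{"ax":0,"ay":0,"az":0,"dx":-18,"dy":-45,"dz":0,"gripper":0},{"ax":0,"ay":0,"az":0,"dx":-18,"dy":-45,"dz":0,"gripper":0},{"ax":0,"ay":0,"az":0,"dx":-18,"dy":-45,"dz":0,"gripper":0},{"ax":0,"ay":0,"az":0,"dx":-18,"dy":-45,"dz":0,"gripper":0},{"ax":0,"ay":0,"az":0,"dx":-18,"dy":-45,"dz":0,"gripper":0},{"ax":0,"ay":0,"az":0,"dx":-18,"dy":-45,"dz":0,"gripper":0},{"ax":0,"ay":0,"az":0,"dx":-18,"dy":-45,"dz":0,"gripper":0},{"ax":0,"ay":0,"az":0,"dx":-18,"dy":-45,"dz":0,"gripper":0}]'
python3 -m inch '[{"ax":0,"ay":0,"az":0,"dx":0,"dy":0,"dz":0,"gripper":0},{"ax":0,"ay":0,"az":0,"dx":0,"dy":0,"dz":0,"gripper":0}]'
```

```text
time: 1.1
position: [0.2698, 0.3503, 0.2224]
tool_rot: [-0.026, 1.0, -0.0, 0.0]
ft_force: [0.4, -1.3, -0.0]
grip_width: 0.0147
time: 1.9
position: [0.4342, -0.0016, 0.2226]
tool_rot: [-0.026, 1.0, 0.0, 0.0]
ft_force: [1.0, -0.1, -0.0]
grip_width: 0.0004
time: 2.1
position: [0.4338, -0.0006, 0.2223]
tool_rot: [-0.025, 1.0, 0.0, -0.0]
ft_force: [0.9, 0.1, 0.6]
grip_width: 0.0003
```

```bash
python3 -m inch '[{"ax":0,"ay":0,"az":0,"dx":-38,"dy":-7,"dz":0,"gripper":0},{"ax":0,"ay":0,"az":0,"dx":-38,"dy":-7,"dz":0,"gripper":0},{"ax":0,"ay":0,"az":0,"dx":-37,"dy":-7,"dz":0,"gripper":0},{"ax":0,"ay":0,"az":0,"dx":0,"dy":0,"dz":40,"gripper":0},{"ax":0,"ay":0,"az":0,"dx":0,"dy":0,"dz":40,"gripper":0},{"ax":0,"ay":0,"az":0,"dx":0,"dy":0,"dz":20,"gripper":0},{"ax":0,"ay":0,"az":0,"dx":0,"dy":0,"dz":0,"gripper":0},{"ax":0,"ay":0,"az":0,"dx":0,"dy":0,"dz":0,"gripper":0}]'
python3 - <<'E'
from h import *
from rig import robot,optics
o=robot.get_obs();print(o['position'],o['ft_force'])
s=optics.camera("scene");np.savez("/tmp/s1.npz",**s)
crop(s["img"],195,135,140,110,5,"pics/s1.png")
t=optics.camera("top");crop(t["img"],195,160,190,120,4,"pics/t1.png")
E
```

```text
time: 2.9
position: [0.5472, -0.0129, 0.1227]
tool_rot: [-0.028, 1.0, 0.0, -0.001]
ft_force: [1.1, -0.3, -0.1]
grip_width: 0.0005
[ 0.54722304 -0.0129358   0.12270482] [ 1.0668967  -0.28349775 -0.12312861]
```

View pics/s1.png

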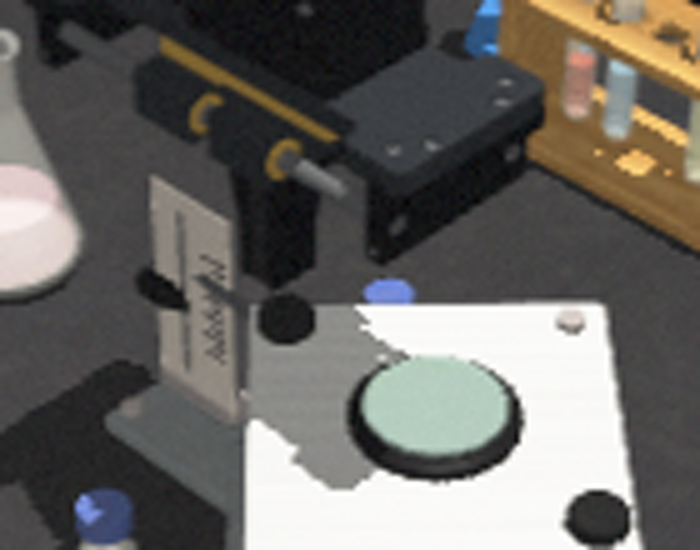

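View pics/t1.png

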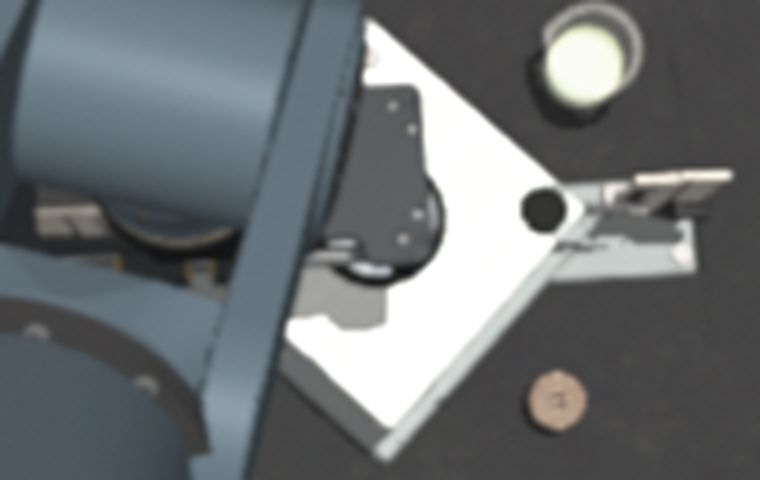

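```bash
python3 -m inch '[{"ax":0,"ay":0,"az":0,"dx":0,"dy":-3,"dz":8,"gripper":0},{"ax":0,"ay":0,"az":0,"dx":0,"dy":0,"dz":8,"gripper":0},{"ax":0,"ay":0,"az":0,"dx":0,"dy":0,"dz":3,"gripper":0},{"ax":0,"ay":0,"az":0,"dx":0,"dy":0,"dz":2,"gripper":0},{"ax":0,"ay":0,"az":0,"dx":0,"dy":0,"dz":2,"gripper":0},{"ax":0,"ay":0,"az":0,"dx":0,"dy":0,"dz":2,"gripper":0},{"ax":0,"ay":0,"az":0,"dx":0,"dy":0,"dz":2,"gripper":0},{"ax":0,"ay":0,"az":0,"dx":0,"dy":0,"dz":0,"gripper":0}]'
python3 - <<'E'
from h import *
from rig import robot,optics
o=robot.get_obs();print(o['position'],o['ft_force'])
s=optics.camera("scene");np.savez("/tmp/s2.npz",**s)
crop(s["img"],205,165,75,75,8,"pics/s2.png")
E
```

```text
time: 3.8
position: [0.547, -0.0168, 0.0954]
tool_rot: [-0.028, 1.0, 0.0, -0.001]
ft_force: [-2.4, 2.3, 5.1]
grip_width: 0.0006
[ 0.54701794 -0.01684951  0.09537058] [-2.4424061   2.31542095  5.06609459]
```

View pics/s2.png

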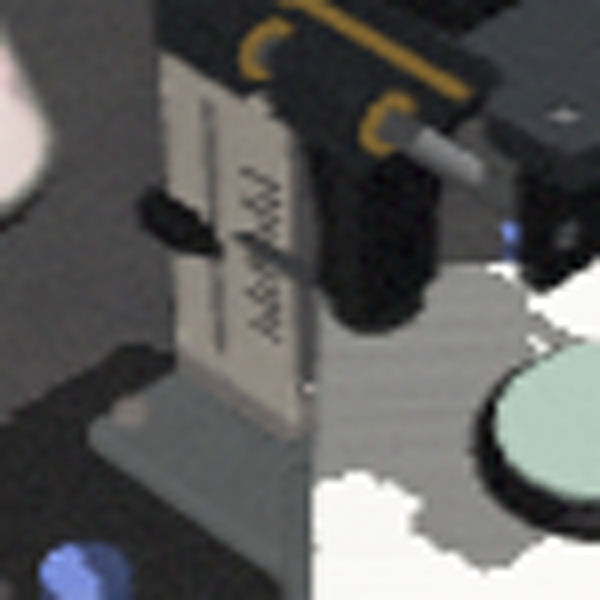

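```bash
python3 -m inch '[{"ax":0,"ay":0,"az":0,"dx":0,"dy":0,"dz":1,"gripper":0},{"ax":0,"ay":0,"az":0,"dx":0,"dy":0,"dz":1,"gripper":0},{"ax":0,"ay":0,"az":0,"dx":0,"dy":0,"dz":1,"gripper":0},{"ax":0,"ay":0,"az":0,"dx":0,"dy":0,"dz":0,"gripper":0}]'
python3 - <<'E'
from h import *
from rig import robot,optics
o=robot.get_obs();print(o['position'],o['ft_force'])
s=optics.camera("scene");np.savez("/tmp/s3.npz",**s)
crop(s["img"],220,182,30,25,20,"pics/s3.png")
crop(load("s2")["img"],220,182,30,25,20,"pics/s2b.png")
E
```

```text
time: 4.25
position: [0.5474, -0.017, 0.0926]
tool_rot: [-0.028, 1.0, 0.0, -0.0]
ft_force: [-3.4, 1.6, 5.0]
grip_width: 0.0005
[ 0.54741473 -0.01704187  0.09259381] [-3.39886575  1.56636705  4.95052478]
```

View pics/s3.png

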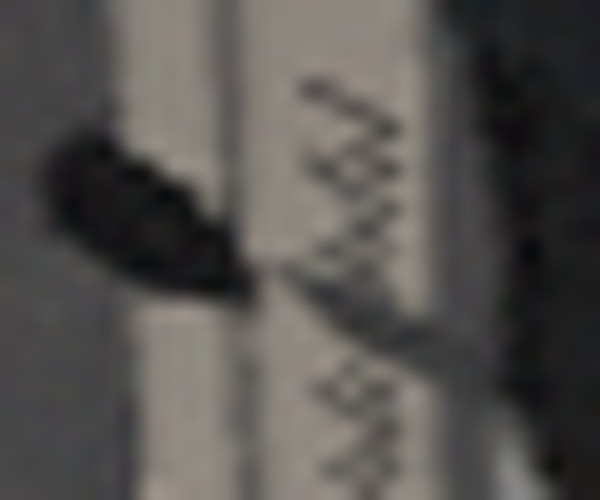

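View pics/s2b.png

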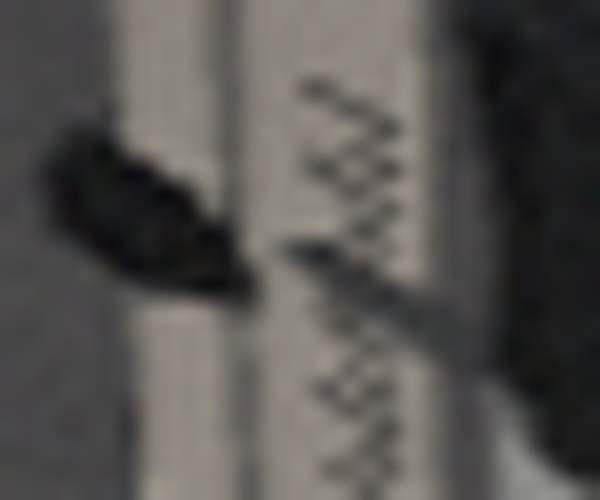

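```bash
python3 - <<'E'
from h import *
ims=[load(n)["img"][182:207,220:250,::-1] for n in("scene0","s1","s2","s3")]
f=[cv2.resize(i,None,fx=13,fy=13,interpolation=cv2.INTER_NEAREST) for i in ims]
cv2.imwrite("pics/cmp.png",np.vstack([np.hstack(f[:2]),np.hstack(f[2:])])[:600])
E
```

```text
(no output)
```

View pics/cmp.png

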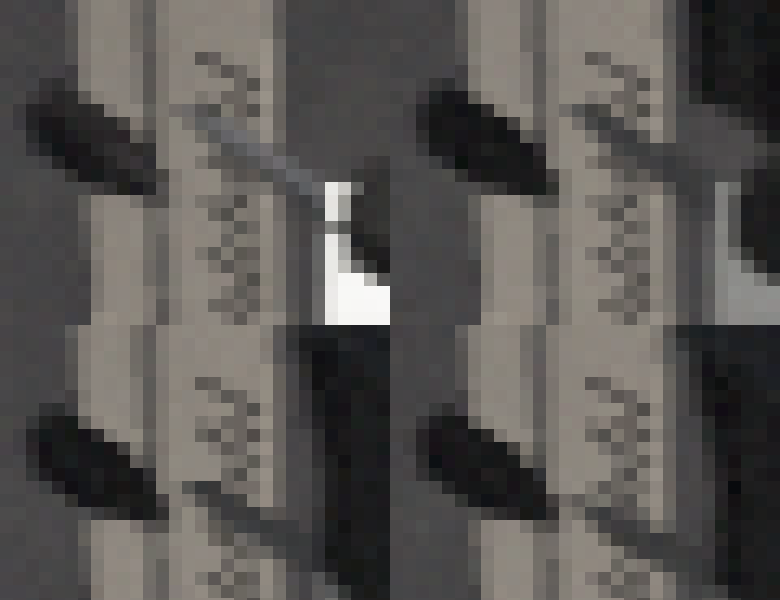

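```bash
cat > wedge.py <<'E'
from h import *
m=np.array([.5515,-.0939,0]);yaw=.049
yv=np.array([-np.sin(yaw),np.cos(yaw),0])
def wz(c,box,sg,th=50):
    x0,y0,x1,y1=box; g=c["img"][y0:y1,x0:x1].astype(float).mean(2)
    w=np.clip(th-g,0,20)/20
    v,u=np.mgrid[y0:y1,x0:x1]; cu=(w*u).sum()/w.sum(); cv=(w*v).sum()/w.sum()
    cov=np.cov(np.c_[u.ravel(),v.ravel()].T,aweights=w.ravel()); e=np.linalg.eigh(cov)[1][:,1]
    best=None
    for z in np.arange(.05,.095,.0005):
        a,b=proj(c,np.array([m+sg*yv*.133+[0,0,z],m+sg*yv*.150+[0,0,z]])); d=b-a
        s=(d[0]*(cv-a[1])-d[1]*(cu-a[0]))/np.hypot(*d)
        if best is None or abs(s)<abs(best[1]): best=(z,s,d/np.hypot(*d))
    return w.sum(),cu,cv,e,best
E
python3 - <<'E'
from wedge import *
for n in("scene0","s1","s2","s3"):
    c=load(n); print(n,"L",wz(c,(221,185,234,200),1))
c=load("s3"); print("R",wz(c,(336,266,354,282),-1))
E
```

```text
scene0 L (np.float64(31.083333333333336), np.float64(225.8450402144772), np.float64(192.69008042895445), array([-0.80297514, -0.59601253]), (np.float64(0.07050000000000002), np.float64(-0.006888760170760181), array([-0.83311062, -0.5531064 ])))
s1 L (np.float64(46.150000000000006), np.float64(226.53521126760558), np.float64(192.5991332611051), array([-0.8287272 , -0.55965277]), (np.float64(0.07200000000000002), np.float64(-0.00366108526332225), array([-0.83345068, -0.55259385])))
s2 L (np.float64(46.05), np.float64(226.4976474846182), np.float64(192.57111834962), array([-0.82635141, -0.56315481]), (np.float64(0.07200000000000002), np.float64(-0.0010695539124367655), array([-0.83345068, -0.55259385])))
s3 L (np.float64(46.58333333333333), np.float64(226.49123434704833), np.float64(192.58318425760288), array([-0.82535206, -0.56461844]), (np.float64(0.07200000000000002), np.float64(-0.014669753506238418), array([-0.83345068, -0.55259385])))
R (np.float64(48.983333333333334), np.float64(345.22048315753665), np.float64(273.64103436543036), array([-0.81901475, -0.57377246]), (np.float64(0.06650000000000002), np.float64(0.04518557392755943), array([0.83269902, 0.55372587])))
```

```bash
python3 -m inch '[{"ax":0,"ay":0,"az":0,"dx":0,"dy":0,"dz":1,"gripper":0},{"ax":0,"ay":0,"az":0,"dx":0,"dy":0,"dz":0.8,"gripper":0},{"ax":0,"ay":0,"az":0,"dx":0,"dy":0,"dz":0,"gripper":0}]'
cat > look.py <<'E'
import sys
from wedge import *
from rig import robot,optics
n,x,y=sys.argv[1],int(sys.argv[2]),int(sys.argv[3])
o=robot.get_obs();print(o['time'],o['position'].round(4),o['ft_force'].round(2))
s=optics.camera("scene");np.savez(f"/tmp/{n}.npz",**s)
i=s["img"][y:y+25,x:x+30,::-1]
a=cv2.resize(i,None,fx=13,fy=13,interpolation=cv2.INTER_NEAREST);b=cv2.resize(i,None,fx=13,fy=13,interpolation=cv2.INTER_CUBIC)
cv2.imwrite(f"pics/{n}.png",np.hstack([a,b]))
E
python3 look.py s4 220 182
```

```text
time: 4.6
position: [0.5474, -0.017, 0.0908]
tool_rot: [-0.028, 1.0, 0.0, -0.0]
ft_force: [-3.6, 2.6, 7.1]
grip_width: 0.0007
4.6 [ 0.5474 -0.017   0.0908] [-3.64  2.63  7.08]
```

View pics/s4.png

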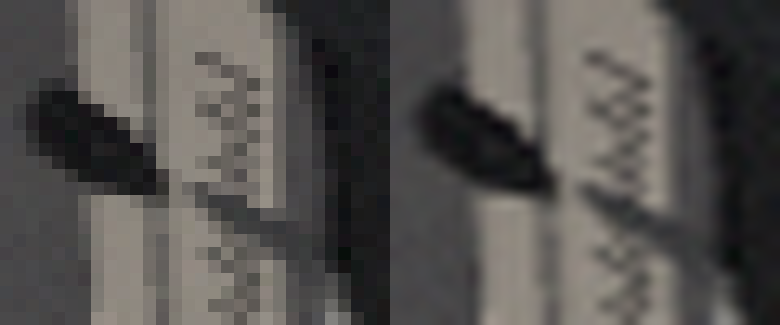

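```bash
python3 -m inch '[{"ax":0,"ay":0,"az":0,"dx":0,"dy":0,"dz":1,"gripper":0},{"ax":0,"ay":0,"az":0,"dx":0,"dy":0,"dz":0,"gripper":0},{"ax":0,"ay":0,"az":0,"dx":0,"dy":0,"dz":0,"gripper":0}]'
python3 look.py s5 220 182
```

```text
time: 4.95
position: [0.5474, -0.017, 0.0899]
tool_rot: [-0.028, 1.0, 0.0, -0.001]
ft_force: [-2.5, 2.0, 5.8]
grip_width: 0.0005
4.95 [ 0.5474 -0.017   0.0899] [-2.45  2.01  5.77]
```

View pics/s5.png

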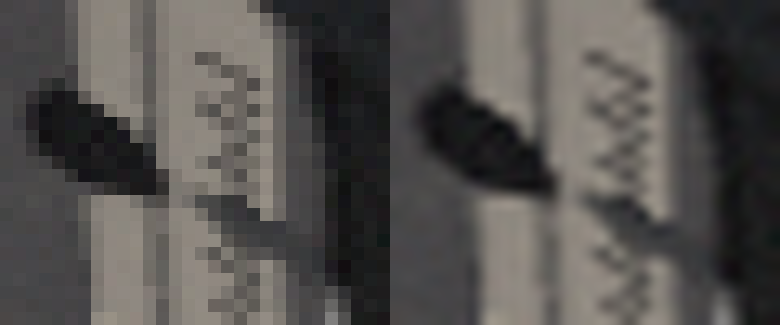

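```bash
python3 -m inch '[{"ax":0,"ay":0,"az":0,"dx":0,"dy":0,"dz":0.5,"gripper":0},{"ax":0,"ay":0,"az":0,"dx":0,"dy":0,"dz":0,"gripper":0},{"ax":0,"ay":0,"az":0,"dx":0,"dy":0,"dz":0,"gripper":0},{"ax":0,"ay":0,"az":0,"dx":0,"dy":0,"dz":0,"gripper":0},{"ax":0,"ay":0,"az":0,"dx":0,"dy":0,"dz":0,"gripper":0},{"ax":0,"ay":0,"az":0,"dx":0,"dy":0,"dz":0,"gripper":0}]'
python3 look.py s6 220 182
```

```text
time: 5.6
position: [0.5474, -0.017, 0.0895]
tool_rot: [-0.028, 1.0, 0.0, -0.0]
ft_force: [-3.2, 3.4, 5.2]
grip_width: 0.0006
5.6 [ 0.5474 -0.017   0.0895] [-3.16  3.36  5.23]
```

View pics/s6.png

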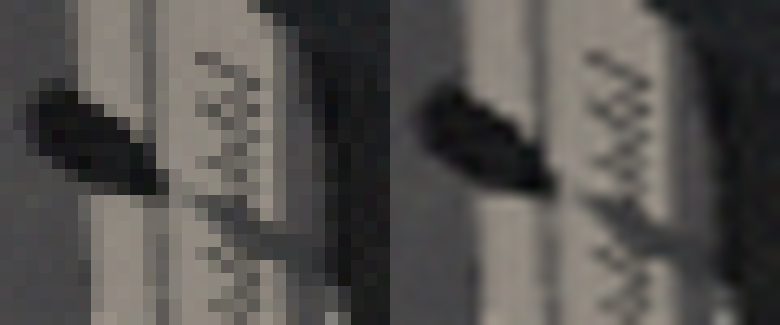

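```bash
python3 - <<'E'
from wedge import *
N=["s1","s2","s3","s4","s5","s6"]
G=np.array([load(n)["img"].astype(float).mean(2) for n in N])
bg=np.median(np.sort(G,0)[-2:],0)
for n,g in zip(N,G):
    D=np.clip(bg-g-6,0,None)
    out=[]
    for u in range(232,241):
        w=D[186:204,u]; out.append((u,round(float(w.sum())),round(float((w*np.arange(186,204)).sum()/max(w.sum(),1e-6)),2)))
    print(n,out)
E
```

```text
s1 [(232, 0, 0.0), (233, 20, 190.0), (234, 64, 190.32), (235, 109, 190.89), (236, 133, 191.71), (237, 99, 192.38), (238, 80, 192.73), (239, 126, 193.73), (240, 210, 194.14)]
s2 [(232, 0, 0.0), (233, 10, 194.0), (234, 62, 194.22), (235, 116, 194.54), (236, 155, 195.17), (237, 99, 195.73), (238, 53, 195.98), (239, 104, 196.65), (240, 199, 197.2)]
s3 [(232, 0, 0.0), (233, 11, 195.0), (234, 63, 195.36), (235, 89, 195.77), (236, 111, 196.1), (237, 82, 196.52), (238, 78, 197.51), (239, 112, 197.9), (240, 193, 198.54)]
s4 [(232, 0, 0.0), (233, 0, 0.0), (234, 37, 196.29), (235, 90, 196.53), (236, 91, 197.23), (237, 68, 198.03), (238, 80, 198.51), (239, 93, 198.81), (240, 185, 199.46)]
s5 [(232, 0, 0.0), (233, 0, 0.0), (234, 29, 196.67), (235, 69, 197.07), (236, 68, 198.0), (237, 94, 198.25), (238, 132, 198.82), (239, 139, 199.13), (240, 170, 199.96)]
s6 [(232, 0, 0.0), (233, 0, 0.0), (234, 30, 196.65), (235, 46, 197.4), (236, 66, 198.05), (237, 65, 198.67), (238, 115, 198.99), (239, 124, 199.64), (240, 174, 200.16)]
```

```bash
python3 -m inch '[{"ax":0,"ay":0,"az":0,"dx":0,"dy":0,"dz":0.9,"gripper":0},{"ax":0,"ay":0,"az":0,"dx":0,"dy":0,"dz":0,"gripper":0},{"ax":0,"ay":0,"az":0,"dx":0,"dy":0,"dz":0,"gripper":0},{"ax":0,"ay":0,"az":0,"dx":0,"dy":0,"dz":0,"gripper":0},{"ax":0,"ay":0,"az":0,"dx":0,"dy":0,"dz":0,"gripper":0},{"ax":0,"ay":0,"az":0,"dx":0,"dy":0,"dz":0,"gripper":0}]'
python3 look.py s7 220 182
cat > needle.py <<'E'
from wedge import *
def run(N,us,v0,v1):
    G=np.array([load(n)["img"].astype(float).mean(2) for n in N])
    bg=np.median(np.sort(G,0)[-2:],0)
    for n,g in zip(N,G):
        D=np.clip(bg-g-6,0,None)
        print(n,[(u,round(float(D[v0:v1,u].sum())),round(float((D[v0:v1,u]*np.arange(v0,v1)).sum()/max(D[v0:v1,u].sum(),1e-6)),2)) for u in us])
E
python3 -c "
from needle import *
run(['s1','s2','s3','s4','s5','s6','s7'],range(232,241),186,204)"
```

```text
time: 6.25
position: [0.5473, -0.0169, 0.0886]
tool_rot: [-0.028, 1.0, 0.0, -0.001]
ft_force: [-4.0, 2.1, 6.4]
grip_width: 0.0006
6.25 [ 0.5473 -0.0169  0.0886] [-4.04  2.11  6.38]
s1 [(232, 0, 0.0), (233, 20, 190.0), (234, 64, 190.32), (235, 109, 190.89), (236, 134, 191.71), (237, 100, 192.38), (238, 80, 192.73), (239, 126, 193.73), (240, 210, 194.14)]
s2 [(232, 0, 0.0), (233, 10, 194.0), (234, 63, 194.23), (235, 119, 194.58), (236, 165, 195.25), (237, 114, 195.89), (238, 56, 196.04), (239, 113, 196.74), (240, 201, 197.21)]
s3 [(232, 0, 0.0), (233, 11, 195.0), (234, 64, 195.36), (235, 92, 195.78), (236, 121, 196.14), (237, 97, 196.59), (238, 82, 197.49), (239, 120, 197.9), (240, 195, 198.54)]
s4 [(232, 0, 0.0), (233, 0, 0.0), (234, 38, 196.29), (235, 93, 196.51), (236, 99, 197.22), (237, 82, 197.84), (238, 84, 198.43), (239, 100, 198.75), (240, 188, 199.44)]
s5 [(232, 0, 0.0), (233, 0, 0.0), (234, 30, 196.66), (235, 72, 197.03), (236, 77, 197.86), (237, 109, 198.09), (238, 136, 198.77), (239, 147, 199.07), (240, 173, 199.93)]
s6 [(232, 0, 0.0), (233, 0, 0.0), (234, 31, 196.63), (235, 48, 197.35), (236, 73, 197.94), (237, 79, 198.37), (238, 119, 198.92), (239, 132, 199.55), (240, 174, 200.16)]
s7 [(232, 0, 0.0), (233, 0, 0.0), (234, 41, 197.29), (235, 87, 197.9), (236, 80, 198.56), (237, 72, 198.97), (238, 107, 199.36), (239, 123, 200.0), (240, 199, 200.59)]
```

View pics/s7.png

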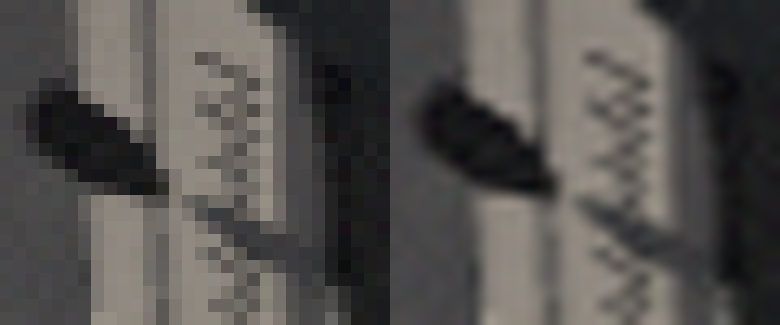

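```bash
python3 -m inch '[{"ax":0,"ay":0,"az":0,"dx":0,"dy":0,"dz":0.2,"gripper":0},{"ax":0,"ay":0,"az":0,"dx":0,"dy":0,"dz":0,"gripper":0},{"ax":0,"ay":0,"az":0,"dx":0,"dy":0,"dz":0,"gripper":0},{"ax":0,"ay":0,"az":0,"dx":0,"dy":0,"dz":0,"gripper":0},{"ax":0,"ay":0,"az":0,"dx":0,"dy":0,"dz":0,"gripper":0},{"ax":0,"ay":0,"az":0,"dx":0,"dy":0,"dz":0,"gripper":0},{"ax":0,"ay":0,"az":0,"dx":0,"dy":0,"dz":0,"gripper":0},{"ax":0,"ay":0,"az":0,"dx":0,"dy":0,"dz":0,"gripper":0}]'
python3 -m inch '[{"ax":0,"ay":0,"az":0,"dx":0,"dy":0,"dz":-4,"gripper":0},{"ax":0,"ay":0,"az":0,"dx":0,"dy":0,"dz":-5,"gripper":0},{"ax":0,"ay":0,"az":0,"dx":0,"dy":0,"dz":-6,"gripper":0},{"ax":0,"ay":0,"az":0,"dx":0,"dy":0,"dz":-10,"gripper":0},{"ax":0,"ay":0,"az":0,"dx":0,"dy":0,"dz":-30,"gripper":0},{"ax":0,"ay":0,"az":0,"dx":0,"dy":0,"dz":-20,"gripper":0},{"ax":0,"ay":0,"az":0,"dx":0,"dy":0,"dz":0,"gripper":0},{"ax":0,"ay":0,"az":0,"dx":0,"dy":0,"dz":0,"gripper":0}]'
python3 look.py s8 220 182
python3 -c "
from needle import *
run(['s2','s5','s8','s1'],range(232,241),186,204)"
```

```text
time: 7.1
position: [0.5473, -0.017, 0.0884]
tool_rot: [-0.028, 1.0, 0.0, -0.001]
ft_force: [-2.7, 3.0, 6.3]
grip_width: 0.0003
time: 7.9
position: [0.5485, -0.0177, 0.1635]
tool_rot: [-0.028, 1.0, -0.0, 0.001]
ft_force: [0.5, 0.3, -0.2]
grip_width: 0.0005
7.9 [ 0.5485 -0.0177  0.1635] [ 0.54  0.34 -0.18]
s2 [(232, 0, 0.0), (233, 9, 194.0), (234, 61, 194.21), (235, 119, 194.58), (236, 161, 195.27), (237, 112, 195.89), (238, 64, 196.33), (239, 118, 196.81), (240, 207, 197.43)]
s5 [(232, 0, 0.0), (233, 0, 0.0), (234, 30, 196.66), (235, 75, 197.03), (236, 77, 197.89), (237, 107, 198.07), (238, 145, 198.73), (239, 154, 199.04), (240, 190, 199.86)]
s8 [(232, 0, 0.0), (233, 17, 190.0), (234, 61, 190.3), (235, 105, 190.97), (236, 130, 191.76), (237, 97, 192.28), (238, 76, 192.69), (239, 119, 193.67), (240, 196, 194.03)]
s1 [(232, 0, 0.0), (233, 19, 190.0), (234, 62, 190.32), (235, 106, 190.91), (236, 130, 191.73), (237, 94, 192.37), (238, 75, 192.7), (239, 121, 193.74), (240, 195, 194.04)]
```

```bash
python3 -m inch '[{"ax":0,"ay":0,"az":0,"dx":0.5,"dy":-39,"dz":0,"gripper":0},{"ax":0,"ay":0,"az":0,"dx":0.5,"dy":-39,"dz":0,"gripper":0},{"ax":0,"ay":0,"az":0,"dx":0.5,"dy":-39,"dz":0,"gripper":0},{"ax":0,"ay":0,"az":0,"dx":0.5,"dy":-37,"dz":0,"gripper":0},{"ax":0,"ay":0,"az":0,"dx":0,"dy":0,"dz":40,"gripper":0},{"ax":0,"ay":0,"az":0,"dx":0,"dy":0,"dz":0,"gripper":0},{"ax":0,"ay":0,"az":0,"dx":0,"dy":0,"dz":0,"gripper":0}]'
python3 look.py r1 324 248
python3 -c "
from wedge import *
crop(load('r1')['img'],260,180,110,110,6,'pics/r1w.png')
print(wz(load('r1'),(336,266,354,282),-1)); print(wz(load('scene0'),(336,266,354,282),-1))"
```

```text
time: 8.65
position: [0.5527, -0.1702, 0.1215]
tool_rot: [-0.028, 1.0, 0.001, -0.002]
ft_force: [-0.9, -0.3, 0.5]
grip_width: 0.0002
8.65 [ 0.5527 -0.1702  0.1215] [-0.87 -0.25  0.51]
(np.float64(60.11666666666667), np.float64(345.09647906847795), np.float64(273.20266149154423), array([-0.80670786, -0.59095045]), (np.float64(0.06700000000000002), np.float64(-0.07273037435217396), array([0.83280518, 0.55356619])))
(np.float64(51.63333333333333), np.float64(345.1633311814074), np.float64(273.583279535184), array([-0.81824649, -0.57486753]), (np.float64(0.06650000000000002), np.float64(0.028739711332074053), array([0.83269902, 0.55372587])))
```

View pics/r1w.png

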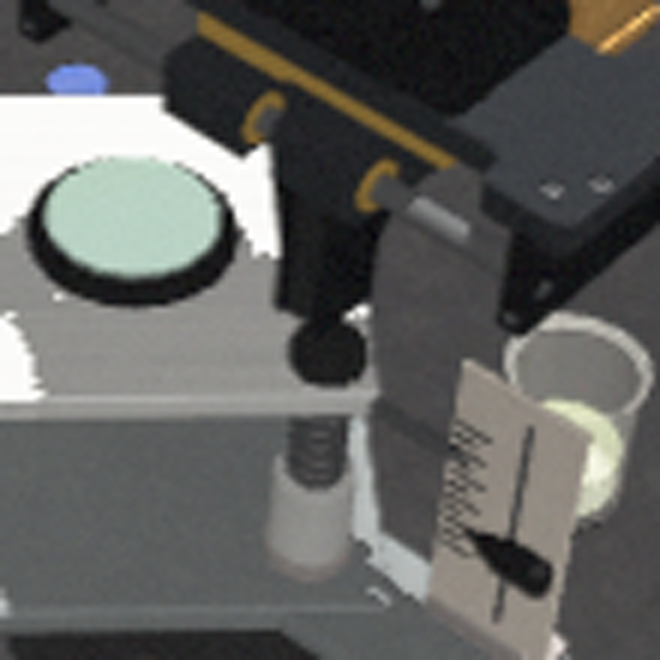

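View pics/r1.png

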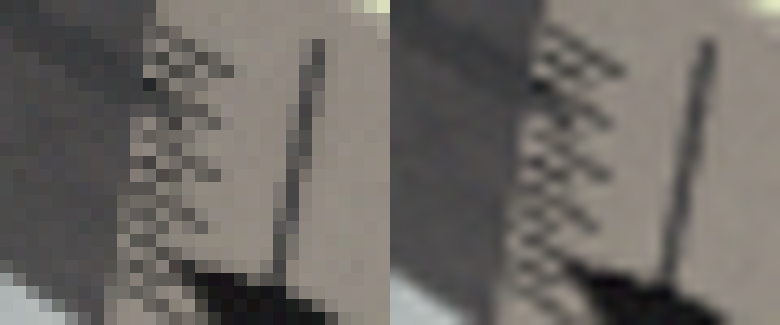

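```bash
python3 -m inch '[{"ax":0,"ay":0,"az":0,"dx":-2,"dy":-2,"dz":8,"gripper":0},{"ax":0,"ay":0,"az":0,"dx":0,"dy":0,"dz":8,"gripper":0},{"ax":0,"ay":0,"az":0,"dx":0,"dy":0,"dz":3,"gripper":0},{"ax":0,"ay":0,"az":0,"dx":0,"dy":0,"dz":2.5,"gripper":0},{"ax":0,"ay":0,"az":0,"dx":0,"dy":0,"dz":2.5,"gripper":0},{"ax":0,"ay":0,"az":0,"dx":0,"dy":0,"dz":2.5,"gripper":0},{"ax":0,"ay":0,"az":0,"dx":0,"dy":0,"dz":2.5,"gripper":0},{"ax":0,"ay":0,"az":0,"dx":0,"dy":0,"dz":0,"gripper":0}]'
python3 look.py r2 324 252
python3 -m inch '[{"ax":0,"ay":0,"az":0,"dx":0,"dy":0,"dz":1.5,"gripper":0},{"ax":0,"ay":0,"az":0,"dx":0,"dy":0,"dz":1.5,"gripper":0},{"ax":0,"ay":0,"az":0,"dx":0,"dy":0,"dz":0,"gripper":0}]'
python3 look.py r3 324 252
python3 -c "
from needle import *
run(['r1','r2','r3'],range(330,341),250,275)
for n in ('r2','r3'): print(wz(load(n),(336,266,354,282),-1)[:3])"
```

```text
time: 9.5
position: [0.5561, -0.1735, 0.0942]
tool_rot: [-0.028, 1.0, -0.0, -0.0]
ft_force: [-3.7, -1.8, 5.2]
grip_width: 0.0006
9.5 [ 0.5561 -0.1735  0.0942] [-3.65 -1.78  5.19]
time: 9.85
position: [0.5562, -0.1736, 0.0914]
tool_rot: [-0.028, 1.0, -0.0, -0.0]
ft_force: [-3.9, -2.7, 5.9]
grip_width: 0.0006
9.85 [ 0.5562 -0.1736  0.0914] [-3.92 -2.71  5.89]
r1 [(330, 23, 251.6), (331, 20, 252.13), (332, 20, 252.93), (333, 15, 253.58), (334, 24, 255.05), (335, 99, 254.54), (336, 71, 255.33), (337, 39, 255.98), (338, 3, 256.0), (339, 0, 0.0), (340, 0, 0.0)]
r2 [(330, 7, 255.0), (331, 1, 256.75), (332, 4, 256.77), (333, 10, 257.51), (334, 79, 258.71), (335, 43, 258.92), (336, 43, 259.74), (337, 2, 260.0), (338, 0, 0.0), (339, 0, 0.0), (340, 0, 0.0)]
r3 [(330, 7, 258.8), (331, 7, 259.37), (332, 6, 260.03), (333, 8, 260.2), (334, 78, 260.64), (335, 60, 260.97), (336, 44, 261.61), (337, 1, 262.0), (338, 0, 0.0), (339, 0, 0.0), (340, 0, 0.0)]
(np.float64(66.01666666666667), np.float64(345.438020701843), np.float64(273.34991163847513))
(np.float64(65.16666666666667), np.float64(345.48874680306903), np.float64(273.3278772378517))
```

View pics/r3.png

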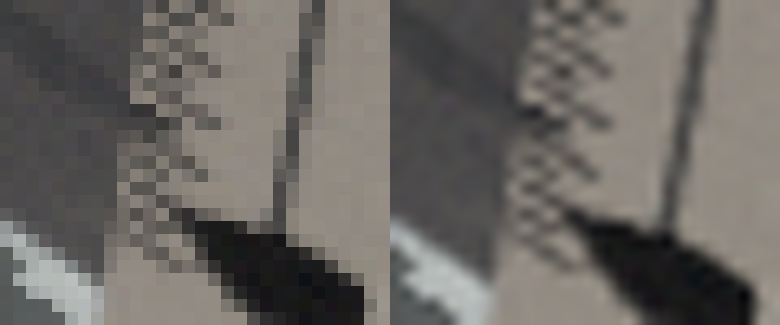

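```bash
python3 - <<'E'
from wedge import *
def p3(c,u,v):
    o,d=ray(c,u,v); f=R.from_quat(c["attitude"]).apply([0,0,-1]); t=float(c["depth"][v,u])/ (d@f); return o+d*t
xv=np.array([yv[1],-yv[0],0])
def mf(p): q=p-m; return (np.array([q@xv,q@yv,p[2]])*1000).round(1).tolist()
c=load("scene0"); 
print("R needle lit"); 
for u,v in((322,247),(325,249),(328,251),(331,253),(333,254),(334,255),(335,255),(336,256),(337,256),(337,257)): print(u,v,c["img"][v,u],mf(p3(c,u,v)))
print("R wedge")
for u,v in((337,268),(338,268),(339,269),(340,270),(342,271),(345,273),(348,276),(350,277)): print(u,v,c["img"][v,u],mf(p3(c,u,v)))
print("L needle")
for u,v in((233,190),(234,190),(235,191),(236,192),(238,193),(241,195),(243,196)): print(u,v,c["img"][v,u],mf(p3(c,u,v)))
print("L wedge")
for u,v in((232,196),(231,196),(230,195),(228,194),(226,193),(224,191)): print(u,v,c["img"][v,u],mf(p3(c,u,v)))
print("pads",[mf(p3(c,*p)) for p in((252,198),(314,238))], "plate",[mf(p3(c,*p)) for p in((344,255),(346,265),(229,180),(240,190))])
print("alu",[mf(p3(c,*p)) for p in((262,200),(300,240))])
# jac
for sg in(1,-1):
    b=m+sg*yv*.13+[0,0,.08]; print([ (proj(c,b+d*.001)-proj(c,b))[0].round(3) for d in (xv,yv,np.array([0,0,1.]))])
E
```

```text
R needle lit
322 247 [100  99 100] [-0.1, -96.7, 92.9]
325 249 [87 90 90] [1.0, -102.7, 91.4]
328 251 [86 87 88] [0.7, -109.6, 91.7]
331 253 [85 83 86] [-0.9, -117.3, 93.6]
333 254 [92 92 94] [0.6, -120.6, 92.4]
334 255 [78 76 77] [0.2, -123.2, 92.1]
335 255 [107 108 108] [0.4, -125.0, 93.3]
336 256 [97 97 98] [1.3, -126.8, 91.5]
337 256 [103 101  98] [10.7, -123.1, 81.4]
337 257 [66 63 61] [10.5, -123.5, 79.4]
R wedge
337 268 [68 64 61] [2.8, -131.7, 63.2]
338 268 [56 55 55] [1.9, -134.2, 65.9]
339 269 [35 34 35] [1.7, -136.7, 65.4]
340 270 [32 32 31] [0.4, -139.8, 66.3]
342 271 [30 30 33] [-2.1, -145.5, 70.3]
345 273 [41 38 38] [-1.2, -151.5, 69.1]
348 276 [24 22 26] [-1.2, -158.3, 66.7]
350 277 [26 26 26] [0.5, -161.5, 65.4]
L needle
233 190 [114 108 104] [-0.1, 131.6, 90.5]
234 190 [108 105 104] [0.1, 128.8, 92.0]
235 191 [93 94 93] [-0.1, 125.7, 91.4]
236 192 [87 87 86] [-1.9, 120.7, 92.7]
238 193 [88 89 90] [-0.4, 116.7, 91.6]
241 195 [86 85 87] [-0.9, 107.5, 92.1]
243 196 [92 94 97] [-478.0, -419.1, 677.4]
L wedge
232 196 [83 80 80] [0.5, 136.2, 72.0]
231 196 [39 39 40] [-0.9, 137.7, 71.9]
230 195 [44 45 43] [-0.0, 141.6, 71.7]
228 194 [38 37 37] [-2.2, 145.2, 73.6]
226 193 [25 23 24] [-3.0, 150.3, 73.8]
224 191 [26 23 24] [-2.3, 157.1, 74.7]
pads [[-1.6, 75.7, 103.6], [-3.2, -79.9, 105.5]] plate [[11.6, -136.0, 93.0], [9.5, -144.5, 75.7], [5.6, 148.7, 103.3], [10.1, 122.1, 90.1]]
alu [[14.7, 64.9, 95.2], [-17.2, -60.3, 96.8]]
[array([ 0.366, -0.224]), array([-0.339, -0.223]), array([-0.019, -0.385])]
[array([ 0.355, -0.307]), array([-0.456, -0.3  ]), array([ 0.063, -0.391])]
```

```bash
python3 -m inch '[{"ax":0,"ay":0,"az":0,"dx":0,"dy":0,"dz":2,"gripper":0},{"ax":0,"ay":0,"az":0,"dx":0,"dy":0,"dz":2,"gripper":0},{"ax":0,"ay":0,"az":0,"dx":0,"dy":0,"dz":2,"gripper":0},{"ax":0,"ay":0,"az":0,"dx":0,"dy":0,"dz":0,"gripper":0},{"ax":0,"ay":0,"az":0,"dx":0,"dy":0,"dz":0,"gripper":0}]'
python3 look.py r4 324 252
cat > dep.py <<'E'
import sys
from wedge import *
xv=np.array([yv[1],-yv[0],0])
def dmap(c,u0,v0,u1,v1,cond):
    f=R.from_quat(c["attitude"]).apply([0,0,-1]); out=[]
    for v in range(v0,v1):
        for u in range(u0,u1):
            z=float(c["depth"][v,u])
            if z<=0: continue
            o,d=ray(c,u,v); p=o+d*z/(d@f); q=p-m
            a=(q@xv*1000,q@yv*1000,p[2]*1000)
            if cond(*a): out.append((u,v)+tuple(round(float(k),1) for k in a))
    return out
E
python3 - <<'E'
from dep import *
import itertools
for n in("r1","r2","r3","r4"):
    c=load(n)
    L=dmap(c,318,244,356,284,lambda x,y,z: abs(x)<5.5 and -170<y<-95 and 55<z<100)
    N=np.array([l for l in L if l[3]>-129.5]); W=np.array([l for l in L if l[3]<-131 ])
    print(n,"needle n",len(N),"wedge",len(W),W[:,2:].mean(0).round(1))
    k=np.polyfit(N[:,3],N[:,4],1); print(" needle z at y=-130:",np.polyval(k,-130).round(2),"slope",k[0].round(3),"xmean",N[:,2].mean().round(1))
    t=W[W[:,3]>-140]; print(" wedge tip part",t[:,2:].mean(0).round(1))
for n in("s1","s2","s6","s7","s8"):
    c=load(n)
    L=dmap(c,220,184,246,204,lambda x,y,z: abs(x)<5.5 and 95<y<170 and 55<z<100)
    N=np.array([l for l in L if l[3]<129.5]); W=np.array([l for l in L if l[3]>131.5 ])
    k=np.polyfit(N[:,3],N[:,4],1); t=W[W[:,3]<140]
    print(n,len(N),"needle z at 130:",np.polyval(k,130).round(2),"wedge",W[:,2:].mean(0).round(1),"tip",t[:,2:].mean(0).round(1))
E
```

```text
time: 10.4
position: [0.5562, -0.1738, 0.0856]
tool_rot: [-0.028, 1.0, -0.0, -0.0]
ft_force: [-3.6, -2.2, 6.5]
grip_width: 0.0008
10.4 [ 0.5562 -0.1738  0.0856] [-3.59 -2.15  6.54]
r1 needle n 46 wedge 83 [   0.2 -150.4   65.8]
 needle z at y=-130: 90.96 slope 0.052 xmean 0.9
 wedge tip part [   1.2 -136.9   65.2]
r2 needle n 45 wedge 85 [ 1.000e-01 -1.505e+02  6.600e+01]
 needle z at y=-130: 80.71 slope 0.07 xmean 0.8
 wedge tip part [   0.6 -136.4   65.4]
r3 needle n 50 wedge 87 [   0.2 -150.4   66.2]
 needle z at y=-130: 76.41 slope 0.107 xmean 1.0
 wedge tip part [   1.1 -137.2   65.1]
r4 needle n 48 wedge 87 [   0.2 -150.4   66.1]
 needle z at y=-130: 69.11 slope 0.113 xmean 1.6
 wedge tip part [   0.6 -137.2   65.9]
s1 32 needle z at 130: 91.56 wedge [ -1.4 151.1  73.1] tip [ -0.9 138.5  72.1]
s2 28 needle z at 130: 82.78 wedge [ -1.4 151.3  73.2] tip [ -0.4 136.6  72.3]
s6 28 needle z at 130: 74.85 wedge [ -1.6 151.3  73.5] tip [ -0.8 137.7  73.8]
s7 27 needle z at 130: 72.3 wedge [ -1.3 151.4  73.2] tip [1.000e-01 1.378e+02 7.220e+01]
s8 34 needle z at 130: 90.95 wedge [ -1.4 151.4  73.2] tip [ -1.  138.2  72.7]
```

View pics/r4.png

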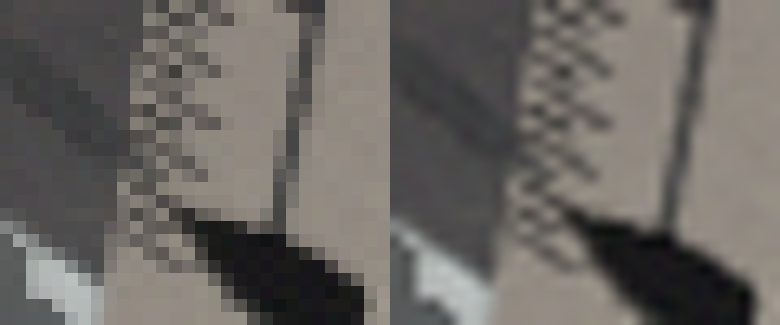

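```bash
python3 -m inch '[{"ax":0,"ay":0,"az":0,"dx":0,"dy":0,"dz":1,"gripper":0},{"ax":0,"ay":0,"az":0,"dx":0,"dy":0,"dz":1.2,"gripper":0},{"ax":0,"ay":0,"az":0,"dx":0,"dy":0,"dz":0,"gripper":0},{"ax":0,"ay":0,"az":0,"dx":0,"dy":0,"dz":0,"gripper":0},{"ax":0,"ay":0,"az":0,"dx":0,"dy":0,"dz":0,"gripper":0}]'
cat > dr.py <<'E'
import sys
from dep import *
for n in sys.argv[1:]:
    c=load(n)
    L=dmap(c,318,244,356,284,lambda x,y,z: abs(x)<5.5 and -170<y<-95 and 55<z<100)
    N=np.array([l for l in L if l[3]>-129.5]); W=np.array([l for l in L if l[3]<-131 ])
    k=np.polyfit(N[:,3],N[:,4],1); t=W[W[:,3]>-140]
    print(n,len(N),"needle z:",np.polyval(k,-130).round(2),"wedge",W[:,2:].mean(0).round(1),"tip",t[:,2:].mean(0).round(1))
E
python3 look.py r5 324 252; python3 look.py r6 324 252; python3 dr.py r4 r5 r6
```

```text
time: 10.95
position: [0.5562, -0.1738, 0.0835]
tool_rot: [-0.028, 1.0, -0.001, -0.0]
ft_force: [-3.3, -2.4, 7.0]
grip_width: 0.0006
10.95 [ 0.5562 -0.1738  0.0835] [-3.31 -2.36  6.97]
11.0 [ 0.5562 -0.1738  0.0835] [-2.99 -3.07  7.37]
r4 48 needle z: 69.11 wedge [   0.2 -150.4   66.1] tip [   0.6 -137.2   65.9]
r5 48 needle z: 66.11 wedge [   0.3 -150.4   66. ] tip [   0.9 -137.    65.5]
r6 49 needle z: 66.02 wedge [ 1.000e-01 -1.506e+02  6.600e+01] tip [   0.5 -136.6   65.3]
```

View pics/r6.png

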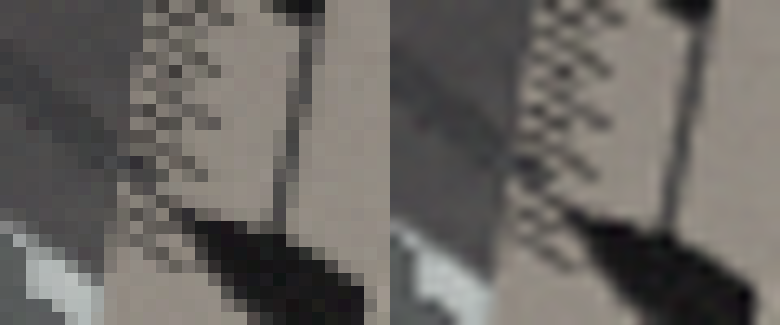

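```bash
python3 -m inch '[{"ax":0,"ay":0,"az":0,"dx":0,"dy":0,"dz":0.3,"gripper":0},{"ax":0,"ay":0,"az":0,"dx":0,"dy":0,"dz":0,"gripper":0},{"ax":0,"ay":0,"az":0,"dx":0,"dy":0,"dz":0,"gripper":0},{"ax":0,"ay":0,"az":0,"dx":0,"dy":0,"dz":0,"gripper":0},{"ax":0,"ay":0,"az":0,"dx":0,"dy":0,"dz":0,"gripper":0},{"ax":0,"ay":0,"az":0,"dx":0,"dy":0,"dz":0,"gripper":0},{"ax":0,"ay":0,"az":0,"dx":0,"dy":0,"dz":0,"gripper":0},{"ax":0,"ay":0,"az":0,"dx":0,"dy":0,"dz":0,"gripper":0}]'
python3 look.py r7 324 252; python3 dr.py r7
python3 -m inch '[{"ax":0,"ay":0,"az":0,"dx":0,"dy":0,"dz":0,"gripper":0},{"ax":0,"ay":0,"az":0,"dx":0,"dy":0,"dz":0,"gripper":0},{"ax":0,"ay":0,"az":0,"dx":0,"dy":0,"dz":-4,"gripper":0},{"ax":0,"ay":0,"az":0,"dx":0,"dy":0,"dz":-5,"gripper":0},{"ax":0,"ay":0,"az":0,"dx":0,"dy":0,"dz":-6,"gripper":0},{"ax":0,"ay":0,"az":0,"dx":0,"dy":0,"dz":-10,"gripper":0},{"ax":0,"ay":0,"az":0,"dx":0,"dy":0,"dz":-40,"gripper":0},{"ax":0,"ay":0,"az":0,"dx":0,"dy":0,"dz":-40,"gripper":0}]'
python3 -m inch '[{"ax":0,"ay":0,"az":0,"dx":0,"dy":0,"dz":0,"gripper":0},{"ax":0,"ay":0,"az":0,"dx":0,"dy":0,"dz":0,"gripper":0},{"ax":0,"ay":0,"az":0,"dx":0,"dy":0,"dz":0,"gripper":0}]'
python3 look.py r8 324 252; python3 dr.py r8
python3 -c "
from h import *
cv2.imwrite('pics/fin.png',load('r8')['img'][:,:,::-1])"
```

```text
time: 11.85
position: [0.5562, -0.1738, 0.0833]
tool_rot: [-0.028, 1.0, -0.001, -0.0]
ft_force: [-3.5, -2.2, 7.1]
grip_width: 0.0003
11.85 [ 0.5562 -0.1738  0.0833] [-3.51 -2.24  7.06]
r7 45 needle z: 66.51 wedge [  -0.  -150.5   66.2] tip [   0.7 -136.4   65.3]
time: 12.7
position: [0.5561, -0.1723, 0.1877]
tool_rot: [-0.028, 1.0, 0.001, -0.001]
ft_force: [0.2, -0.2, -0.2]
grip_width: 0.0007
time: 13.0
position: [0.5557, -0.1724, 0.1866]
tool_rot: [-0.028, 1.0, 0.001, -0.001]
ft_force: [0.8, 0.0, -0.4]
grip_width: 0.0003
13.0 [ 0.5557 -0.1724  0.1866] [ 0.75  0.02 -0.45]
r8 47 needle z: 91.2 wedge [   0.2 -150.4   66. ] tip [   0.8 -136.3   65.2]
```

View pics/fin.png

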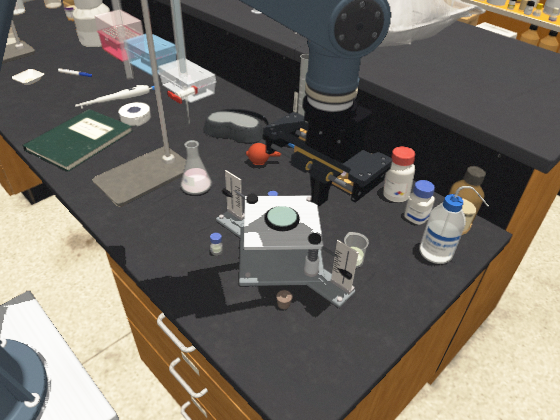

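The picture shows the gripper clear above the mount and both pads up, at (252,198) and (314,239). The indexes, vials (216,244) and (272,196), stopper (284,299) and beaker (355,249) are where they started.

```bash
python3 -c "
from rig import robot
print(robot.hand_in())"
```

```text
the job is handed in; nothing more can be done
None
```

I pressed the left corner down to its index, held it for about 1.5 s and released it. I then did the same with the right corner. The job is handed in at about 13 s, with the gripper clear of everything.

| Corner | Pointer height at hold (mm) | Index height (mm) | Press force (N) | Pointer at rest, before / after (mm) |
|---|---|---|---|---|
| Left | 72.3 | 72–73 | about 6.4 | 91.6 / 91.0 |
| Right | 66.0–66.5 | 65.3–66.2 | about 7 | 91.0 / 91.2 |

Heights come from the scene camera's depth image, which reads about 1 mm high: the pointers should rest at 90 mm.

- **Other checks:** both indexes kept their heights. In the last picture the vials, stopper and beaker stand where they started. The fingers touched only the pads.
- **Disagreement:** my first estimates, made by pixel position alone, put the indexes about 15 mm (left) and 24 mm (right) below rest. They did not agree with the depth readings of about 19 mm and 25.5 mm, so I used the depth readings and the pointer-to-index alignment in the picture. About 1 mm of uncertainty remains.

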